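Present a power module to the upward-looking inspection camera

ROBOT

A 6-joint arm with a two-finger parallel gripper is mounted at the origin on the work surface. World frame = base frame: x ahead of the robot, y to its left, z up, the work surface at z = 0. Lengths are in m, angles in rad, forces in N, time in s.
With the tool pointing down it reaches from about 0.4 to 0.825 m from the base axis. Payload 7 kg.
Tool frame: the origin (TCP) lies at the very end of the fingers, on their centre line; the grasp point (between the pads) lies grip_depth behind it (grip_depth is the distance from the TCP to the grasp point, in m); z points along the fingers, y is the direction in which the jaws open and shut (so a half turn about z gives the same grasp; the last joint's range is limited). The gripper opens to 85 mm and grips with 20 to 120 N. Pads are 22 mm wide; open, the fingers measure 114 mm over their backs; the gripper's body (76 mm by 85 mm) begins 54 mm behind the grasp point. The pads swing forward as they close: fully open they stand 13 mm farther back than shut.
Start: joints at [-0.916, 0.359, 0.012, 0, -1.224, -0.288], TCP at [0.242, -0.63, 0.231] pointing down, gripper open.
Joint ranges: [-3.07, 3.07], [-1.43, 2.12], [-1.02, 1.25], [-3.03, 1.67], [-3.05, -0], [-3.03, 3.03]. Speed limits (rad/s): [2.39, 2.39, 3.01, 3.14, 3.14, 3.14].

INTERFACE

Orientations are given as a unit quaternion [x, y, z, w].
In Python, from bench import read_state, read_camera, camera_info, job_done, grip_depth gives the robot as it stands. The module is installed in compiled form; this text tells all that it offers.
- The arm moves only by the tool step_arm, never from a script. Its arguments are lists of equal length, an entry for each row: "linear": the shift along the tool's x, y, z in mm, a list of three; "dr": the turn, a rotation vector about the tool's x, y, z in degrees, a list of three. In form: {"linear": [[x, y, z], ...], "dr": [[wx, wy, wz], ...]}. A call has 1 to 8 rows; each row shifts and turns the pose as measured when the row begins, along the tool's axes as they then stand; what a row does not reach is not made up. A row lasts 1/10 s, in which the tool goes at most 50 mm and 8.59 degrees, less where a joint would pass 70% of its speed; a pose out of reach is approached as far as the arm can. A call is refused whole if a number of a shift passes 50 or a number of a turn 8.59, either way. A call with a gripper value outside its range is refused whole. "gripper" is the closure, from 0 (fully open) to 1 (shut), set as the call begins (left out, the last holds). The fingers move at their own pace and stop on an object; "grip_force" is the grip in N (left out, the last holds). Time passes only in rows, so rows that do not move let the fingers close. It gives the time, the measured TCP pose, the force and the opening at its end, in the units of the state.
- read_state(): the state, without advancing time (a new reading comes with each control period).
- read_camera(name): name is "scene" or "top" or "wrist"; returns (picture, depth): 420x560x3 uint8, red, green, blue; 420x560 float32, m along the optical axis (not along the pixel's ray), 0 where there is no reading.
- camera_info(name): a dict with "camera_matrix" (3x3 intrinsics, pixels), "dist_coeffs" ([k1, k2, p1, p2, k3] as OpenCV has them; the pictures are not rectified), "T" (4x4, takes a point from camera to world coordinates). Camera axes: x right, y down, z forward; pixel columns grow to the right and rows downward; lengths in m; the calibration is good to about 2 mm. A picture is of the moment at which its call begins: read the wrist's pose just before it. camera_info takes no time and is no camera call; for the wrist camera it gives the pose at the moment of the call.
- job_done(): hands the job in, once; it reports no verdict.
The state is a dict: "t": time; "joints": joint angles; "qvel": joint speeds; "joint_efforts": joint torques, N m; "tcp_pos": TCP position; "orientation": TCP orientation; "force": force on the tool from outside, world axes, zero at the start; "wrist_torque": the same for the moment, N m; "finger_gap": opening from 0.0 (shut) to 1.0 (fully open).
Only numpy, scipy, OpenCV 4.12 (cv2) and the standard library are available. Lean on these libraries where they do the work, as an engineer would, in place of code of your own. Each camera call takes 0.05 s, during which the arm holds its last target. There are 200 camera calls.

TASK

Pick the white power module out of the blue parts crate, carry it over the upright foam tray and hold it level about 1 cm above the glass window of the inspection unit, contact side down, centred on the window and with its long side along the window's long side (either way round), so that its contacts can be inspected. Finish while still holding it there, motionless. Never touch the inspection unit or bump the upright tray, leave the other parts in the crate, and leave the loose things on the bench where they are.

Things in the scene. Friction and masses are not known exactly. Their poses are not given: they have to be found in the camera images.
- module: the part to inspect: the only white part in the crate, a flat-sided box with a grey top label and a blue band near one end; 60 (x) x 36 (y) x 34 (z) mm, about 0.12 kg, loose, lying flat, contact side (underside) down. Origin at the centre of its underside, z up. Grip it across the 36 mm width; at least 25 mm is free beside each long side.
- crate: blue open-topped plastic crate, fixed to the bench, 290 (x) x 250 (y) x 60 (z) mm outside, walls and floor 5 mm thick; origin at the centre of its underside. Six different parts lie in it in two rows of three, in any order.
- scanner: grey inspection unit, a camera that looks up through a glass window in its flat top; fixed to the bench, 180 (x) x 140 (y) mm, origin at the centre of its underside. Housing top 58 mm, glass face 60 mm, yellow frame around the glass 62 mm above the bench.
- window (a point): centre of the upper face of the dark glass window, z up, x along the window's long side: glass 74 (x) x 50 (y) mm inside a yellow frame 8 mm wide that stands 2 mm higher than the glass.
- divider: pale grey foam tray with pockets, standing on edge as a wall between the crate and the inspection unit, fixed; 340 (x) x 28 (y) x 120 mm high (40 mm wide at its two low steel feet), origin at the centre of its underside.
- black_module: loose bystander part in the crate, leave it there; black module, same shape and size as the white one (60 x 36 x 34 mm); origin at the centre of its underside
- heatsink: loose bystander part in the crate, leave it there; black finned heat sink, 55 x 30 x 28 mm; origin at the centre of its underside
- terminal: loose bystander part in the crate, leave it there; green terminal block, 56 x 26 x 27 mm; origin at the centre of its underside
- capacitor: loose bystander part in the crate, leave it there; orange upright cylinder, 32 mm diameter, 40 mm high; origin at the centre of its underside
- choke: loose bystander part in the crate, leave it there; copper and dark steel choke, 50 x 40 x 34 mm; origin at the centre of its underside
- jar: loose bystander on the bench: pale jar with a white label and a red cap, 56 mm diameter, 80 mm high, standing
- screwdriver: loose bystander on the bench: orange-handled screwdriver lying on the bench
- small_box: loose bystander on the bench: small closed cardboard box, 90 x 70 x 60 mm
Not all that is in view belongs to the job. Leave any red look-alike of the scanner alone.

How it is judged:
On the way:
1. the white module is gripped and lifted out of the crate, its underside above the rim (z of module in the frame of crate above 0.07 m and contact force between module and the fingers above 1 N), for 0.1 s.
At the end, for the whole second after the job is handed in: The module is held in the fingers, still, upright within 0.12 rad, its underside 3 to 20 mm above the glass, its centre within 8 mm of the window's centre, its long side within 0.15 rad of the window's long side, touching nothing of the inspection unit; the other five parts are in the crate (horizontal distance between module and window below 0.008 m and z of module in the frame of window between 0.003 and 0.02 m and angle between the x axis of module and the x axis of window, either way round below 0.15 rad and angle between module's own z axis and vertical below 0.12 rad and contact force between module and the fingers above 1 N and contact force between module and scanner below 0.2 N and linear speed of module below 0.02 m/s and angular speed of module below 0.2 rad/s and x of black_module in the frame of crate between -0.145 and 0.145 m and y of black_module in the frame of crate between -0.125 and 0.125 m and z of black_module in the frame of crate between -0.01 and 0.06 m and x of heatsink in the frame of crate between -0.145 and 0.145 m and y of heatsink in the frame of crate between -0.125 and 0.125 m and z of heatsink in the frame of crate between -0.01 and 0.06 m and x of terminal in the frame of crate between -0.145 and 0.145 m and y of terminal in the frame of crate between -0.125 and 0.125 m and z of terminal in the frame of crate between -0.01 and 0.06 m and x of capacitor in the frame of crate between -0.145 and 0.145 m and y of capacitor in the frame of crate between -0.125 and 0.125 m and z of capacitor in the frame of crate between -0.01 and 0.06 m and x of choke in the frame of crate between -0.145 and 0.145 m and y of choke in the frame of crate between -0.125 and 0.125 m and z of choke in the frame of crate between -0.01 and 0.06 m); the arm keeps its last pose, push and grip.
It fails at once if the inspection unit is touched (contact force between scanner and anything else above 1 N).
It fails at once if the upright foam tray is bumped (contact force between divider and anything else above 3 N).
It fails at once if a loose thing on the bench is moved by more than 20 mm (distance of any of jar, screwdriver, small_box from where it was at the start of the episode above 0.02 m).
It also fails if it takes over 45 s, if anything falls off the work surface, if the arm or the gripper's body presses on something with over 40 N, if the wrist force passes 120 N, or if a joint passes its speed limit or range.

## Working session

There is one attempt and no reset: what is moved stays moved. The work goes in short steps, Python scripts to look and compute and a tool call to move; the robot and the scene stay as the last step left them, time stands still between calls to the robot, and variables do not carry over. Pictures are saved under pics/ and viewed, about 8 in all and at most 12, crops included, and the job is handed in when it is done.

Besides the shell and the picture viewer there is one more tool, called after ">>>" as name(argument=value, ...) on one line, values as JSON. step_arm: Moves the arm, as the interface text tells. Its arguments: {"type":"object","properties":{"linear":{"type":"array","items":{"type":"array","items":{"type":"number"}}},"dr":{"type":"array","items":{"type":"array","items":{"type":"number"}}},"gripper":{"type":"number"},"grip_force":{"type":"number"}},"required":["linear","dr"]}

```bash
mkdir -p pics
python3 - <<'E'
from bench import *
import cv2,numpy as np
print(read_state(),grip_depth)
for n in("top","scene"):
    p,d=read_camera(n); np.savez(f"{n}.npz",p=p,d=d); cv2.imwrite(f"pics/{n}.png",p[...,::-1]); print(n,camera_info(n))
E
```

```text
{'t': 0.0, 'joints': array([-9.15867360e-01,  3.59388567e-01,  1.10622030e-02, -3.35346326e-04,
       -1.22407261e+00, -2.88089333e-01]), 'qvel': array([ 1.41873956e-03,  3.56881452e-04, -6.57700253e-04,  4.27892596e-04,
       -9.76875779e-05, -1.06362726e-03]), 'joint_efforts': array([-3.45952194e-04, -5.83325064e+01,  2.93406504e+01,  6.93668962e+00,
       -6.24128254e-03,  4.30281517e-06]), 'tcp_pos': array([ 0.24189893, -0.62966398,  0.2303667 ]), 'orientation': array([-1.82336877e-01,  9.83235779e-01,  7.85495337e-04, -2.23538854e-04]), 'force': array([ 0.57023672, -0.15864676, -0.21055939]), 'wrist_torque': array([-0.00924665, -0.03677889, -0.01705869]), 'finger_gap': 0.9961826686966702} 0.0187
top {'camera_matrix': array([[495.20646196,   0.        , 272.5113442 ],
       [  0.        , 495.20646196, 209.39817975],
       [  0.        ,   0.        ,   1.        ]]), 'dist_coeffs': array([-0.11670659,  0.        ,  0.        ,  0.        ,  0.        ]), 'T': array([[-0.01033256, -0.99716904,  0.07447918,  0.32543146],
       [-0.99972423,  0.01187236,  0.02026128,  0.00484157],
       [-0.02108816, -0.07424929, -0.99701672,  1.48465972],
       [ 0.        ,  0.        ,  0.        ,  1.        ]])}
scene {'camera_matrix': array([[539.47131286,   0.        , 289.56934098],
       [  0.        , 539.47131286, 202.45653676],
       [  0.        ,   0.        ,   1.        ]]), 'dist_coeffs': array([-0.02966136,  0.        ,  0.        ,  0.        ,  0.        ]), 'T': array([[-0.8541172 ,  0.26541049, -0.44725951,  1.08122854],
       [ 0.51956098,  0.47387444, -0.71098481,  1.07511166],
       [ 0.02324202, -0.83964295, -0.54264125,  0.88317144],
       [ 0.        ,  0.        ,  0.        ,  1.        ]])}
```

View pics/top.png

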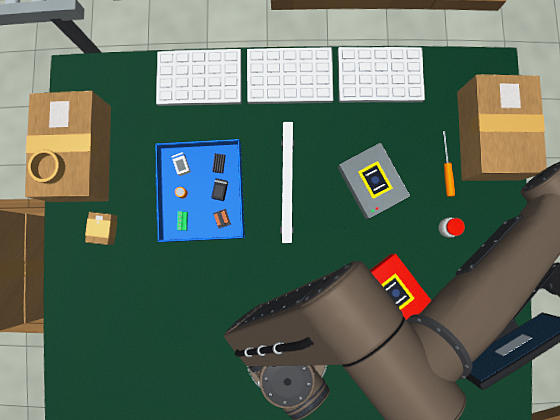

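View pics/scene.png

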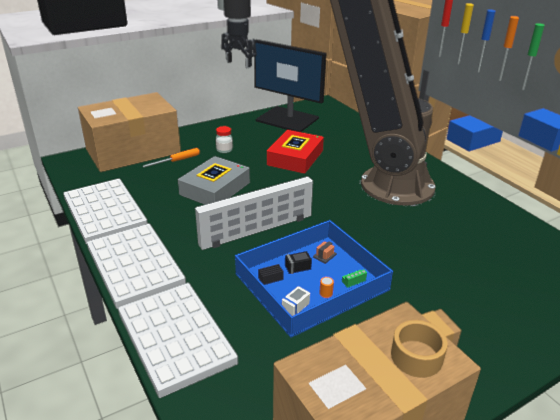

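The candidates in the top view are:
- **White part:** (181,164), which fits the description as the only white one with a grey label. The other crate parts are black (219,189), finned (219,162), green (182,221), orange (180,192) and copper (221,218).
- **Scanner:** the grey unit at (375,180). The red one at (400,288) is the look-alike.
- **Tray:** a wall at (287,182).

I'll confirm the module and window in one enlarged crop.

```bash
cat > h.py <<'E'
import numpy as np,cv2
from bench import *
def world(n,uv,z,info=None):
    """pixels -> world points on the plane z"""
    i=info or camera_info(n); T=i["T"]
    q=cv2.undistortPoints(np.array(uv,float).reshape(-1,1,2),i["camera_matrix"],i["dist_coeffs"])[:,0]
    r=np.c_[q,np.ones(len(q))]@T[:3,:3].T
    return T[:3,3]+r*((z-T[2,3])/r[:,2])[:,None]
E
python3 - <<'E'
from h import *
p=np.load("top.npz")["p"][...,::-1]
a=cv2.resize(p[145:185,160:205],None,fx=8,fy=8,interpolation=cv2.INTER_CUBIC)
b=cv2.resize(p[155:205,350:400],None,fx=8,fy=8,interpolation=cv2.INTER_CUBIC)
a=cv2.copyMakeBorder(a,0,80,0,0,cv2.BORDER_CONSTANT)
cv2.imwrite("pics/crop.png",np.hstack([a,b]))
E
```

```text
(no output)
```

View pics/crop.png

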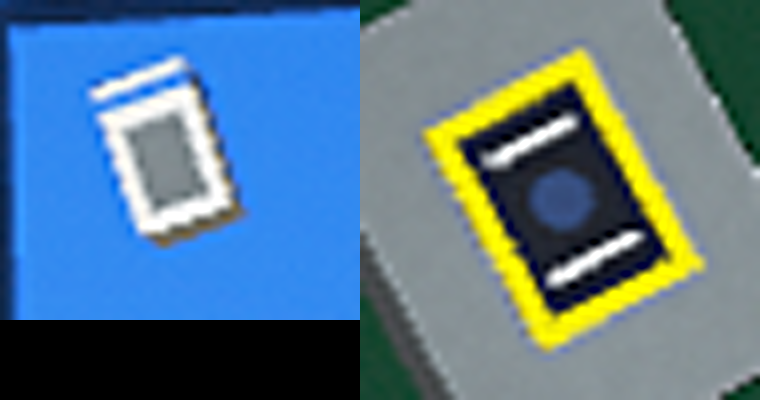

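The crop confirms both. The white module has a grey label and a blue band at its upper end, with top corners at crop (90,95), (185,57), (238,206), (142,238). The yellow frame of the grey unit has outer corners at (583,45), (705,265), (545,350), (423,130).

Run:
```python
from h import *
f=lambda c,o:(np.array(c,float)+.5)/8-.5+o
m=world("top",f([(90,95),(185,57),(238,206),(142,238)],(160,145)),.039)
w=world("top",f([(223,45),(345,265),(185,350),(63,130)],(350,155)),.062)
d=world("top",[(283,122),(293,122),(293,243),(282,243)],.12)
c=world("top",[(155,143),(239,140),(243,237),(158,242)],.06)
for n,q in(("mod",m),("win",w),("div",d),("crate",c)): print(n,q.mean(0).round(4),q[:,:2].round(3).tolist())
L=lambda q:np.degrees(np.arctan2(*q[[1,0]]))
print("mod long",L((m[0]+m[1]-m[2]-m[3])),"win long",L(w[0]+w[3]-w[1]-w[2]) , np.linalg.norm(np.diff(m,axis=0),axis=1),np.linalg.norm(np.diff(w,axis=0),axis=1))
from scipy.spatial.transform import Rotation as R
print(R.from_quat(read_state()["orientation"]).as_matrix().round(3))
i=camera_info("wrist");T=i["T"];print(T.round(3),i["camera_matrix"][0])
```

```text
mod [0.5747 0.3081 0.039 ] [[0.595, 0.336], [0.609, 0.3], [0.553, 0.28], [0.541, 0.316]]
win [ 0.5159 -0.2644  0.062 ] [[0.572, -0.273], [0.491, -0.315], [0.46, -0.256], [0.541, -0.214]]
div [ 0.5037 -0.0106  0.12  ] [[0.673, 0.001], [0.673, -0.028], [0.334, -0.023], [0.334, 0.007]]
crate [0.4909 0.249  0.06  ] [[0.633, 0.379], [0.637, 0.13], [0.353, 0.12], [0.341, 0.368]]
mod long 20.059456911760957 win long 27.556808535253683 [0.03828346 0.06001055 0.03773587] [0.09127149 0.06644862 0.09099205]
[[-0.934 -0.359 -0.001]
 [-0.359  0.934  0.001]
 [ 0.     0.002 -1.   ]]
[[-0.359  0.891  0.277  0.171]
 [ 0.933  0.342  0.109 -0.658]
 [ 0.002  0.298 -0.955  0.373]
 [ 0.     0.     0.     1.   ]] [360.35392455   0.         280.60487683]
```

>>> step_arm(linear=[[-40,23,-4],[-40,23,-4],[-40,23,-4],[-40,23,-4],[-40,23,-4],[-40,23,-4],[-40,23,-4],[-40,23,-4]], dr=[[0,0,0],[0,0,0],[0,0,0],[0,0,0],[0,0,0],[0,0,0],[0,0,0],[0,0,0]], gripper=0, grip_force=50)

```text
t: 0.9
tcp_pos: [0.4777, -0.3363, 0.2583]
orientation: [-0.177, 0.984, 0.004, -0.003]
force: [0.8, -0.5, 0.6]
finger_gap: 0.997
```

>>> step_arm(linear=[[-40,44,0],[-40,44,0],[-40,44,0],[-40,44,0],[-40,44,0],[-14,48,0],[-14,48,0],[-14,48,0]], dr=[[0,0,0],[0,0,0],[0,0,0],[0,0,0],[0,0,0],[0,0,0],[0,0,0],[0,0,0]])

```text
t: 1.7
tcp_pos: [0.5602, 0.0456, 0.2577]
orientation: [-0.177, 0.984, 0.004, -0.005]
force: [1.2, 0.2, 1.1]
finger_gap: 0.999
```

>>> step_arm(linear=[[-14,48,0],[-14,48,0],[-14,48,0],[-14,48,0]], dr=[[0,0,0],[0,0,0],[0,0,0],[0,0,0]])

```text
t: 2.1
tcp_pos: [0.5434, 0.2449, 0.2585]
orientation: [-0.177, 0.984, 0.004, -0.006]
force: [1.7, -0.1, 0.1]
finger_gap: 1.002
```

>>> step_arm(linear=[[-45,40,20],[-8,10,20],[0,0,0]], dr=[[0,0,0],[0,0,0],[0,0,0]])

```text
t: 2.4
tcp_pos: [0.5675, 0.3066, 0.2212]
orientation: [-0.181, 0.984, 0.005, -0.006]
force: [0.3, -0.4, -1.0]
finger_gap: 0.997
```

Run:
```python
from h import *
import pickle
i=camera_info("wrist");s=read_state();p,d=read_camera("wrist")
pickle.dump((i,s,p,d),open("w1.pkl","wb"));cv2.imwrite("pics/w1.png",p[...,::-1]);print(s["tcp_pos"])
```

```text
[0.5675169  0.30656091 0.2212004 ]
```

View pics/w1.png

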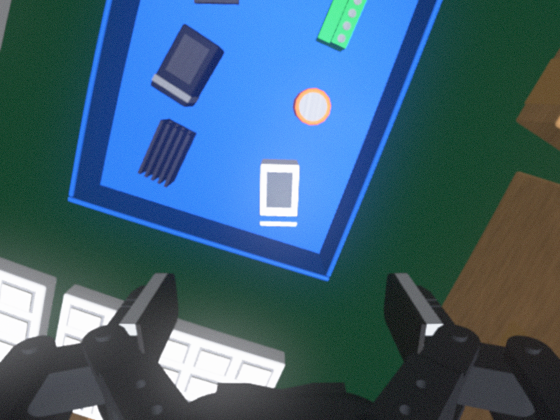

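The wrist view shows the white module at (279,193), lined up with the jaws. Its top-face corners are at about (261,166), (299,165), (298,226), (260,226).

Run:
```python
from h import *
import pickle
from scipy.spatial.transform import Rotation as R
i,s,p,d=pickle.load(open("w1.pkl","rb"))
m=world("wrist",[(261,166),(299,165),(298,226),(260,226)],.039,i)
print(m.round(4),m.mean(0),np.linalg.norm(np.diff(m,axis=0),axis=1))
v=m[2]+m[3]-m[0]-m[1];print("long",np.degrees(np.arctan2(v[1],v[0])))
M=R.from_quat(s["orientation"]).as_matrix();print(M.round(3),"to go, tool mm",M.T@(m.mean(0)-s["tcp_pos"])*1000)
cv2.imwrite("pics/w1c.png",cv2.resize(p[150:240,230:330,::-1],None,fx=6,fy=6,interpolation=cv2.INTER_CUBIC))
```

```text
[[0.5566 0.2845 0.039 ]
 [0.5435 0.3165 0.039 ]
 [0.5985 0.3373 0.039 ]
 [0.6113 0.3033 0.039 ]] [0.57745929 0.3103902  0.039     ] [0.03461762 0.05883129 0.0363464 ]
long 19.857431662014903
[[-0.935 -0.355 -0.013]
 [-0.355  0.935  0.007]
 [ 0.01   0.011 -1.   ]] to go, tool mm [-12.50729126  -1.99286994 182.07167581]
```

View pics/w1c.png

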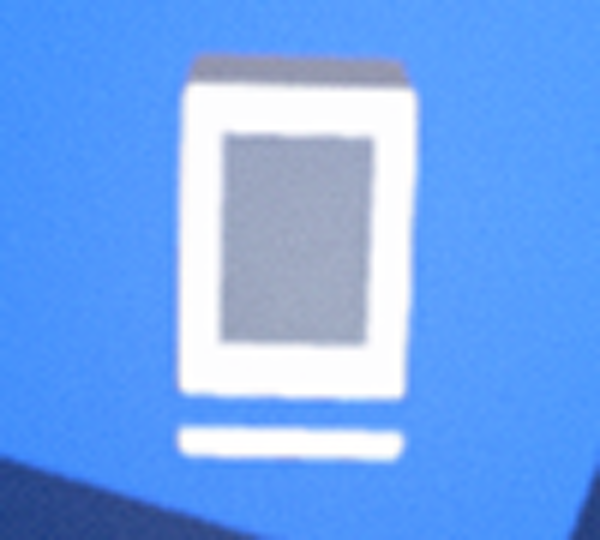

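Both measurements agree, giving the module centre at about (0.5765, 0.3095) with its long side at 20°. I'll partly close the jaws so they clear the crate wall, level the tool and descend.

>>> step_arm(linear=[[-8,0,0],[-2,0,0],[0,0,40],[0,0,40],[0,0,30],[0,0,0]], dr=[[0.6,-0.6,-0.9],[0,0,0],[0,0,0],[0,0,0],[0,0,0],[0,0,0]], gripper=0.3)

```text
t: 3.05
tcp_pos: [0.5827, 0.3068, 0.1182]
orientation: [-0.187, 0.982, 0.003, 0.007]
force: [-1.3, -0.4, -0.3]
finger_gap: 0.7
```

```bash
cat >> h.py <<'E'
def goto(x,y,z,yaw=None):
    """remaining tool shift (mm) and levelling turn (deg) to a TCP target"""
    from scipy.spatial.transform import Rotation as R
    s=read_state();M=R.from_quat(s["orientation"]).as_matrix()
    yaw=np.degrees(np.arctan2(M[1,0],M[0,0])) if yaw is None else yaw
    G=R.from_euler("z",yaw,degrees=True).as_matrix()@np.diag([1,-1,-1])
    print(s["t"],s["tcp_pos"].round(4),"gap",s["finger_gap"],"F",s["force"].round(1),"yaw",yaw,np.degrees(np.arctan2(M[1,0],M[0,0])))
    print("shift",(M.T@(np.array([x,y,z])-s["tcp_pos"])*1000).round(1),"turn",np.degrees(R.from_matrix(M.T@G).as_rotvec()).round(2))
E
python3 - <<'E'
from h import *
goto(.5765,.3095,.013,-160.1)
E
```

```text
3.05 [0.5827 0.3068 0.1182] gap 0.6998421725229825 F [-1.3 -0.4 -0.3] yaw -160.1 -158.4363205289056
shift [  6.4   4.6 105.1] turn [0.15 0.86 1.66]
```

>>> step_arm(linear=[[6,5,0],[0,0,20],[0,0,20],[0,0,0]], dr=[[0.1,0.8,1.6],[0,0,0],[0,0,0],[0,0,0]])

```text
t: 3.45
tcp_pos: [0.5799, 0.3089, 0.0869]
orientation: [-0.172, 0.985, 0.002, 0.005]
force: [-0.8, 0.4, 0.0]
finger_gap: 0.7
```

Run:
```python
from h import *
goto(.5765,.3095,.013,-160.1)
```

```text
3.45 [0.5799 0.3089 0.0869] gap 0.7000892729433231 F [-0.8  0.4  0. ] yaw -160.1 -160.19641653879268
shift [ 3.7  1.5 73.8] turn [ 0.14  0.6  -0.1 ]
```

>>> step_arm(linear=[[4,1,0],[0,0,25],[0,0,20],[0,0,15],[0,0,10],[0,0,0]], dr=[[0,0.6,0],[0,0,0],[0,0,0],[0,0,0],[0,0,0],[0,0,0]])

```text
t: 4.05
tcp_pos: [0.5816, 0.3118, 0.0278]
orientation: [-0.172, 0.985, 0.005, 0.006]
force: [-0.0, -0.5, 0.1]
finger_gap: 0.698
```

Run:
```python
from h import *
goto(.5765,.3095,.013,-160.1)
```

```text
4.05 [0.5816 0.3118 0.0278] gap 0.6981532150369394 F [-0.  -0.5  0.1] yaw -160.1 -160.17169523521636
shift [ 5.8 -0.5 14.7] turn [ 0.41  0.78 -0.07]
```

>>> step_arm(linear=[[6,0,6],[0,0,6],[0,0,3],[0,0,0]], dr=[[0.4,0.8,0],[0,0,0],[0,0,0],[0,0,0]])

```text
t: 4.45
tcp_pos: [0.5766, 0.3106, 0.0139]
orientation: [-0.172, 0.985, 0.0, 0.0]
force: [-0.3, -0.0, 0.0]
finger_gap: 0.703
```

Run:
```python
from h import *
goto(.5765,.3095,.013,-160.1)
```

```text
4.45 [0.5766 0.3106 0.0139] gap 0.7029244106917624 F [-0.3 -0.   0. ] yaw -160.1 -160.136514050856
shift [ 0.5 -1.   0.9] turn [ 0.02  0.06 -0.04]
```

Nicely placed and level, so close.

>>> step_arm(linear=[[0,0,0],[0,0,0],[0,0,0],[0,0,0],[0,0,0]], dr=[[0,0,0],[0,0,0],[0,0,0],[0,0,0],[0,0,0]], gripper=1, grip_force=50)

```text
t: 4.95
tcp_pos: [0.5769, 0.3109, 0.0146]
orientation: [-0.173, 0.985, 0.0, 0.001]
force: [-1.0, 0.2, -1.1]
finger_gap: 0.411
```

>>> step_arm(linear=[[0,0,-10],[0,0,-20],[0,0,-40],[0,0,-45],[0,0,-45],[0,0,-45],[0,0,-20],[0,0,0]], dr=[[0,0,0],[0,0,0],[0,0,0],[0,0,0],[0,0,0],[0,0,0],[0,0,0],[0,0,0]])

```text
t: 5.75
tcp_pos: [0.5757, 0.3089, 0.2521]
orientation: [-0.172, 0.985, -0.001, 0.0]
force: [-0.6, -0.9, -1.8]
finger_gap: 0.411
```

Run:
```python
from h import *
goto(.60,0,.23,-152.4)
i=camera_info("wrist");p,d=read_camera("wrist");cv2.imwrite("pics/w2.png",p[...,::-1])
```

```text
5.75 [0.5757 0.3089 0.2521] gap 0.4105255961745339 F [-0.6 -0.9 -1.8] yaw -152.4 -160.16319850755855
shift [  82.  -298.8   22.4] turn [-0.06  0.   -7.76]
```

View pics/w2.png

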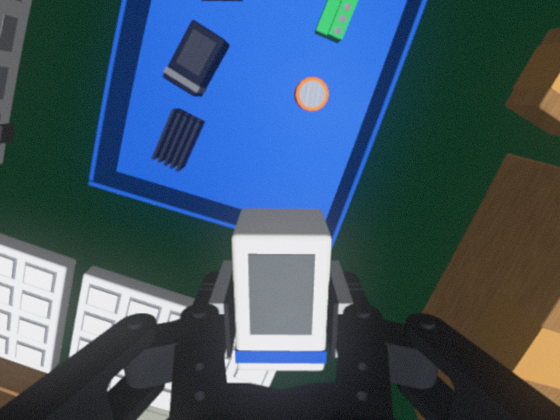

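The module is held squarely. Its top corners are at about (233,237), (330,237), (326,367), (234,367), and I'll use them to get its offset in the tool frame.

Run:
```python
from h import *
from scipy.spatial.transform import Rotation as R
s=read_state();i=camera_info("wrist")
m=world("wrist",[(233,237),(330,237),(326,367),(234,367)],s["tcp_pos"][2]+.0244,i)
M=R.from_quat(s["orientation"]).as_matrix()
q=(m-s["tcp_pos"])@M*1000;print(q.round(1),q.mean(0))
```

```text
[[ 29.2 -18.  -24.3]
 [ 29.2  16.2 -24.4]
 [-27.4  17.2 -24.4]
 [-27.4 -20.1 -24.4]] [  0.86971391  -1.17678544 -24.39766692]
```

>>> step_arm(linear=[[12,-45,0],[12,-45,0],[12,-45,0],[12,-45,0],[12,-45,0],[12,-45,0],[12,-45,0],[12,-45,0]], dr=[[0,0,-1],[0,0,-1],[0,0,-1],[0,0,-1],[0,0,-1],[0,0,-1],[0,0,-1],[0,0,-1]])

```text
t: 6.6
tcp_pos: [0.625, -0.0675, 0.2391]
orientation: [-0.247, 0.969, -0.0, -0.009]
force: [1.1, 0.2, -1.5]
finger_gap: 0.414
```

Run:
```python
from h import *
goto(.5159,-.2644,.2,-152.4)
```

```text
6.6 [ 0.625  -0.0675  0.2391] gap 0.41434932307372957 F [ 1.1  0.2 -1.5] yaw -152.4 -151.3497555172606
shift [ 189.4 -120.6   42. ] turn [ 0.23 -1.04  1.05]
```

>>> step_arm(linear=[[25,-35,5],[25,-35,5],[25,-35,5],[12,-17,5],[0,0,0]], dr=[[0.2,-1,1],[0,0,0],[0,0,0],[0,0,0],[0,0,0]])

```text
t: 7.1
tcp_pos: [0.5988, -0.2271, 0.2083]
orientation: [-0.236, 0.972, 0.003, -0.007]
force: [0.0, 0.6, -0.3]
finger_gap: 0.409
```

Run:
```python
from h import *
import pickle
goto(.5159,-.2644,.2,-152.4)
i=camera_info("wrist");s=read_state();p,d=read_camera("wrist")
pickle.dump((i,s,p,d),open("w3.pkl","wb"));cv2.imwrite("pics/w3.png",p[...,::-1])
```

```text
7.1 [ 0.5988 -0.2271  0.2083] gap 0.4093366971507324 F [ 0.   0.6 -0.3] yaw -152.4 -152.74405853887916
shift [90.6  4.7  9.5] turn [ 0.51 -0.74 -0.35]
```

View pics/w3.png

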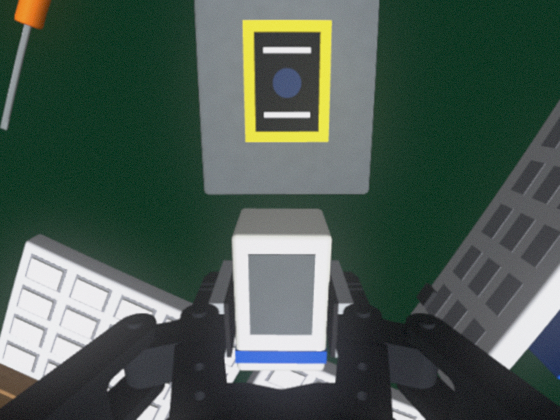

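The frame is clear to see, with outer corners at (242,19), (332,20), (329,142), (246,142). The module sits unchanged in the fingers.

Run:
```python
from h import *
import pickle
i,s,p,d=pickle.load(open("w3.pkl","rb"))
m=world("wrist",[(242,19),(332,20),(329,142),(246,142)],.062,i)
print(m.round(4),m.mean(0),np.linalg.norm(np.diff(m,axis=0),axis=1))
v=m[2]+m[3]-m[0]-m[1];print("long",np.degrees(np.arctan2(v[1],v[0])))
# refine with a yellow mask, outer rectangle
h=cv2.cvtColor(p,cv2.COLOR_RGB2HSV);k=cv2.inRange(h,(22,120,120),(38,255,255));k[170:]=0
q=np.argwhere(k)[:,::-1];hull=cv2.convexHull(q.astype(np.float32))[:,0]
w=world("wrist",hull,.062,i)[:,:2]
r=cv2.minAreaRect((w*1000).astype(np.float32));print(r)
```

```text
[[ 0.4918 -0.314   0.062 ]
 [ 0.4617 -0.2546  0.062 ]
 [ 0.5417 -0.2128  0.062 ]
 [ 0.572  -0.2716  0.062 ]] [ 0.51678231 -0.26324929  0.062     ] [0.06657847 0.09026562 0.06618417]
long 27.736719603547442
((516.7627563476562, -263.77447509765625), (89.45619201660156, 66.02799224853516), 27.260154724121094)
```

The two estimates agree: window centre (0.5166, -0.2635), yaw 27.5°. The TCP goal is (0.5167, -0.263, 0.081) with tool yaw -152.5°. I'll go above it first.

>>> step_arm(linear=[[30,2,0],[30,2,0],[25,1,0],[5,0,0],[0,0,0]], dr=[[0.5,-0.7,-0.3],[0,0,0],[0,0,0],[0,0,0],[0,0,0]])

```text
t: 7.65
tcp_pos: [0.5134, -0.2599, 0.2042]
orientation: [-0.24, 0.971, 0.002, -0.003]
force: [0.4, 0.5, -0.7]
finger_gap: 0.412
```

Run:
```python
from h import *
goto(.5167,-.263,.081,-152.5)
```

```text
7.65 [ 0.5134 -0.2599  0.2042] gap 0.41214277059120985 F [ 0.4  0.5 -0.7] yaw -152.5 -152.22771270836614
shift [ -2.1  -4.9 123.2] turn [ 0.29 -0.31  0.27]
```

>>> step_arm(linear=[[-2,-5,15],[0,0,20],[0,0,20],[0,0,20],[0,0,10],[0,0,0]], dr=[[0.3,-0.3,0.2],[0,0,0],[0,0,0],[0,0,0],[0,0,0],[0,0,0]])

```text
t: 8.25
tcp_pos: [0.5237, -0.2586, 0.1164]
orientation: [-0.241, 0.97, -0.001, 0.001]
force: [-0.2, 0.4, -0.6]
finger_gap: 0.407
```

Run:
```python
from h import *
goto(.5167,-.263,.081,-152.5)
```

```text
8.25 [ 0.5237 -0.2586  0.1164] gap 0.4065393352496002 F [-0.2  0.4 -0.6] yaw -152.5 -152.08172550936268
shift [ 8.3 -0.5 35.4] turn [-0.12  0.13  0.42]
```

>>> step_arm(linear=[[8,0,5],[0,0,8],[0,0,8],[0,0,4],[0,0,0]], dr=[[-0.1,0.1,0.4],[0,0,0],[0,0,0],[0,0,0],[0,0,0]])

```text
t: 8.75
tcp_pos: [0.5182, -0.2625, 0.0916]
orientation: [-0.238, 0.971, -0.001, 0.002]
force: [0.2, -1.0, -0.5]
finger_gap: 0.408
```

Run:
```python
from h import *
goto(.5167,-.263,.081,-152.5)
```

```text
8.75 [ 0.5182 -0.2625  0.0916] gap 0.4084143532075348 F [ 0.2 -1.  -0.5] yaw -152.5 -152.45067517006305
shift [ 1.6  0.3 10.6] turn [-0.15  0.17  0.05]
```

>>> step_arm(linear=[[2,0,3],[0,0,4],[0,0,3],[0,0,0],[0,0,0]], dr=[[-0.1,0.2,0],[0,0,0],[0,0,0],[0,0,0],[0,0,0]])

```text
t: 9.25
tcp_pos: [0.5168, -0.2638, 0.0814]
orientation: [-0.238, 0.971, -0.001, 0.0]
force: [0.4, 0.5, -1.0]
finger_gap: 0.408
```

Run:
```python
from h import *
goto(.5167,-.263,.081,-152.5)
p,d=read_camera("wrist");a=p[...,::-1]
q,_=read_camera("scene");b=cv2.resize(q[110:230,150:290,::-1],None,fx=3,fy=3)
a=cv2.resize(a[:400],(504,360))[:, 100:420]
cv2.imwrite("pics/w4.png",np.hstack([a,b]))
```

```text
9.25 [ 0.5168 -0.2638  0.0814] gap 0.40790048180244737 F [ 0.4  0.5 -1. ] yaw -152.5 -152.4539006470712
shift [-0.3  0.8  0.4] turn [-0.09  0.    0.05]
```

View pics/w4.png

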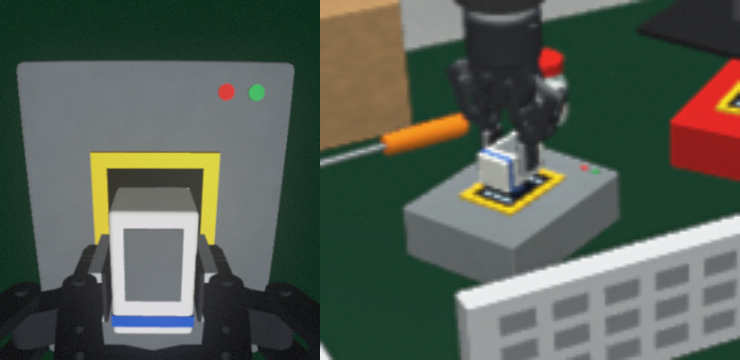

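The module hovers centred over the window. In the wrist view its centre is at x≈153 against 155 for the frame, it is aligned with the frame, and the scene view shows a gap below it. Wrist force is at noise level. I'm handing in.

Run:
```python
from h import *
goto(.5167,-.263,.081,-152.5)
print(abs(read_state()["qvel"]).max(),job_done())
```

```text
9.35 [ 0.5168 -0.2638  0.0814] gap 0.40883411856328933 F [ 0.5  0.3 -1.2] yaw -152.5 -152.45507001878593
shift [-0.3  0.8  0.4] turn [-0.09 -0.    0.04]
the job is handed in; nothing more can be done
0.001457023424228608 None
```

I gripped the white module across its 36 mm width and lifted it out of the crate. I then carried it over the upright tray and handed the job in at t = 9.35 s, with the module still held above the inspection window.

Last checks before handing in:
- **Position:** the tool was within about 1 mm of the target and within 0.1° of level and aligned. The window position is good to about 2 mm from the calibration.
- **Height:** the underside works out about 12 mm above the glass. That comes from the tool height and the grasp height, and I did not measure it directly.
- **Grip and stillness:** the finger opening was steady at 0.41, and joint speeds were below 0.002 rad/s.
- **Contact:** forces stayed at noise level (about 1 N) apart from the module's own weight, and I saw no contact with the scanner or tray.

None of these checks failed. The top and wrist cameras differed by about 4 mm on the module and 1 mm on the window, both within tolerance. I did not take another picture of the whole crate at the end. The wrist view after the lift showed four of the other five parts (one only at the picture edge). The choke was out of that view.

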